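# Snap the dust nozzle onto its swivel spigot

### The arm

A 6-joint arm with a two-finger parallel gripper is mounted at the origin on the work surface. World frame = base frame: x ahead of the robot, y to its left, z up, the work surface at z = 0. Lengths are in m, angles in rad, forces in N, time in s.
With the tool pointing down it reaches from about 0.275 to 0.75 m from the base axis. Payload 10.2 kg.
Tool frame: the origin (TCP) lies on the front face of the gripper's body, between the roots of the fingers; the fingertips stand 64 mm ahead of it and the grasp point (between the pads) lies r.grasp_offset ahead of it (r.grasp_offset is the distance from the TCP to the grasp point, in m); z points along the fingers, y is the line along which they close (so a half turn about z gives the same grasp; the last joint's range is limited). The gripper opens to 88 mm and grips with 3 to 60 N. Pads are 18 mm wide; open, the fingers measure 123 mm over their backs; the gripper's body (75 mm by 187 mm) begins 45 mm behind the grasp point.
Start: joints at [-1.376, 0.313, 1.498, -0, 1.331, -0.223], TCP at [0.213, -0.48, 0.303] pointing down, gripper open.
Joint ranges: [-2.94, 2.94], [-0.97, 2.17], [0.19, 2.56], [-1.23, 4.37], [0.02, 3.11], [-2.88, 2.88]. Speed limits (rad/s): [2.39, 2.39, 3.01, 3.14, 3.14, 3.14].

### API

Orientations are given as a 3x3 rotation matrix whose columns are the frame's x, y, z axes.
In Python, from cell import r gives the robot as it stands.
- The arm moves only by the shell command python3 -m crank 'ROWS' [FORCE]. ROWS is JSON, a list of rows, each a list of 3 entries, a list of its own where there are three numbers: the shift along the tool's x, y, z in units of 30 mm (1.0 is 30 mm), then the turn, a rotation vector about the tool's x, y, z in units of 5 degrees (1.0 is 5 degrees), then the opening, from 0 (shut) to 1 (fully open). A call has 1 to 20 rows; each row is the pose to reach, as a shift and turn from the pose commanded when the call began, along the tool's axes at that moment; what a row does not reach only later rows make up. A row lasts 1/12 s, in which the tool goes at most 41.7 mm and 7.16 degrees, less where a joint would pass 70% of its speed; a pose out of reach is approached as far as the arm can. A call with a gripper value outside its range is refused whole. The fingers move at their own pace and stop on an object; FORCE is the grip in N (left out, the last holds). Time passes only in rows, so rows that repeat a pose let the fingers close. It gives the time, the measured TCP pose, the force, the opening and the grip force at its end, in the units of the state.
- r.state(): the state, without advancing time (a new reading comes with each control period).
- r.snapshot(name): name is "scene" or "top" or "wrist"; returns a dict with "color" (420x560x3 uint8, red, green, blue), "vfov" (degrees; the focal length in pixels is half the picture's height over the tangent of half this angle, whatever the lens; pixels are square), "cx", "cy" (the principal point, pixels), "origin" and "orientation" of the camera in the world; the wrist camera has in their place "mount" (4x4, takes a point from camera to tool coordinates, whose origin is the TCP and whose axes are the flange's). Camera axes: x right, y up, looking along -z (the intrinsics and any distortion apply to the point x, -y, -z); pixel columns grow to the right and rows downward; lengths in m; the calibration is good to about 2 mm. A picture is of the moment at which its call begins: read the wrist's pose just before it. There is no depth.
- r.finish_job(): hands the job in; it is judged then, once.
The state is a dict: "clock": time; "qpos": joint angles; "qvel": joint speeds; "effort": joint torques, N m; "tool_pos": TCP position; "ee_rot": TCP orientation; "wrist_force": force on the tool from outside, world axes, zero at the start; "wrist_torque": the same for the moment, N m; "width": finger opening in m; "grip_force": force on a finger pad.
Only numpy, scipy, OpenCV 4.12 (cv2) and the standard library are available. Lean on these libraries where they do the work, as an engineer would, in place of code of your own. Each camera call takes 0.05 s, during which the arm holds its last target. There are 200 camera calls.

### The job

Pick up the blue dust nozzle, slide its round end down over the grey spigot on the bench until it sits fully home on the black collar, and turn it there until the brass spring button pops out through the hole in the tube; then let go of it. Do it gently, feeling your way: never ram or wrench the nozzle against the spigot, and leave the other things on the bench where they lie.

Things in the scene. Friction and masses are not known exactly. Their poses are not given: they have to be found in the camera images.
- nozzle: Loose blue plastic dust nozzle standing upright on the bench, 179 mm tall, about 0.24 kg. Origin at the centre of its open lower end, z up along the tube. Round tube 43 mm outside, 38 mm inside, up to 117 mm above the origin, where a slight shoulder is 49 mm across; above it a flattened head.
- head (a point): Middle of the nozzle's head, on the tube axis 150 mm above its lower end; nozzle's axes. From 127 to 179 mm the head has two flat parallel faces: 54 mm wide along the nozzle's x, 26 mm thick along its y. Grip it across the 26 mm.
- hole (a point): Middle of the hole for the button, in the outer face of the tube on the nozzle's +x side: 10 mm wide, from 15.5 to 32.5 mm above the lower end. A white line runs up the tube above it.
- mouth (a point): Point on the nozzle, at its origin: centre of the lower end, same axes as the nozzle.
- spigot: Fixed grey round flange, 88 mm across, 10 mm thick, on the bench; origin at the centre of its underside, z up. On it stands a swivel: a black collar 60 mm across (10 to 30 mm high) carrying a grey round stub and the button. The swivel is stiff (5 N m: gentle handling does not turn it) and was left at an unmeasured angle.
- stub_top (a point): Centre of the stub's top, 95 mm above the bench. The stub is 36 mm in diameter; its top 12 mm taper to 24 mm across. Axes of the flange, not of the swivel.
- seat (a point): Point on the spigot axis at the top face of the black collar, 30 mm above the bench, where the nozzle's lower end rests when fully home; axes of the flange, not of the swivel.
- button (a joint): Brass spring button, 7 mm wide, 5 mm proud of the stub, 52 mm above the bench, sloping top. Seen from above it points 8 to 50 degrees anticlockwise of the flange's x: see it, or feel for it by turning the seated nozzle. Value in m: 0 out, 0.004 to 0.005 pushed in by the tube wall (4 N), 0 again in the hole. The hole catches it within 4 degrees; past that the turning moment rises steeply.
- barrel_bolt: Bystander: black barrel bolt, 150 x 34 x 37 mm, lying flat, its bar along x; origin at the centre of its underside.
- hasp: Bystander: zinc-plated hasp and staple, about 165 x 38 x 23 mm, lying flat; origin on its underside.
- door_sample: Bystander: oak cabinet door sample with pale hinge recesses, 150 x 230 x 18 mm, lying flat; origin at the centre of its underside.
- butt_hinge: Bystander: brass butt hinge lying open, 66 x 70 x 8 mm; origin at the centre of its underside.
- screwdriver: Bystander: screwdriver lying on the bench; origin on its underside.
- screw_jar: Bystander: glass screw jar with steel cap, 68 mm across, 75 mm tall; origin at the centre of its underside.

How it is judged:
By the outcome, as a careful person would: the job done as asked, in the order asked, and still so for the second after the job is handed in, with the robot touching nothing.
It also fails if it takes over 58 s, if anything falls off the work surface, if the arm or the gripper's body presses on something with over 40 N, if the wrist force passes 120 N, or if a joint passes its speed limit or range.

## Working session

There is one attempt and no reset: what is moved stays moved. The work goes in short steps, Python scripts to look and compute and a shell command to move; the robot and the scene stay as the last step left them, time stands still between calls to the robot, and variables do not carry over. Pictures are saved under pics/ and viewed, at most 10 in all, crops included, and the job is handed in when it is done.

```bash
mkdir -p pics; ls; python3 - <<'E'
from cell import r
import cv2,numpy as np
s=r.state();print({k:np.round(v,3).tolist() for k,v in s.items()},r.grasp_offset)
for n in("scene","top","wrist"):
    d=r.snapshot(n);cv2.imwrite(f"pics/{n}0.png",d["color"][:,:,::-1])
    print(n,{k:(np.round(v,4).tolist() if not isinstance(v,str) else v) for k,v in d.items() if k!="color"})
E
```

```text
pics
{'clock': 0.0, 'qpos': [-1.376, 0.313, 1.498, 0.0, 1.331, -0.223], 'qvel': [-0.002, -0.001, 0.002, -0.0, 0.0, -0.002], 'effort': [-0.0, -40.221, -25.227, 0.069, 0.035, -0.0], 'tool_pos': [0.213, -0.48, 0.302], 'ee_rot': [[0.914, 0.406, -0.0], [0.406, -0.914, 0.001], [0.0, -0.001, -1.0]], 'wrist_force': [-0.196, -0.736, -0.012], 'wrist_torque': [-0.003, 0.008, 0.009], 'grip_force': 0.0, 'width': 0.088} 0.0453
scene {'vfov': 43.7394, 'cx': 282.2993, 'cy': 201.8278, 'origin': [1.4851, 0.1484, 1.2618], 'orientation': [[-0.1873, -0.7729, 0.6063], [0.9823, -0.1485, 0.1142], [0.0018, 0.617, 0.787]]}
top {'vfov': 55.7489, 'cx': 283.0308, 'cy': 210.2807, 'origin': [0.4319, -0.0254, 1.2814], 'orientation': [[-0.0158, 0.9879, -0.1544], [-0.9996, -0.0191, -0.02], [-0.0227, 0.154, 0.9878]]}
wrist {'vfov': 67.1685, 'cx': 280.4812, 'cy': 205.4718, 'mount': [[0.0003, 0.9594, 0.2821, 0.0721], [1.0, -0.0003, 0.0001, 0.0], [0.0002, 0.2821, -0.9594, -0.0823], [0.0, 0.0, 0.0, 1.0]]}
```

View pics/scene0.png

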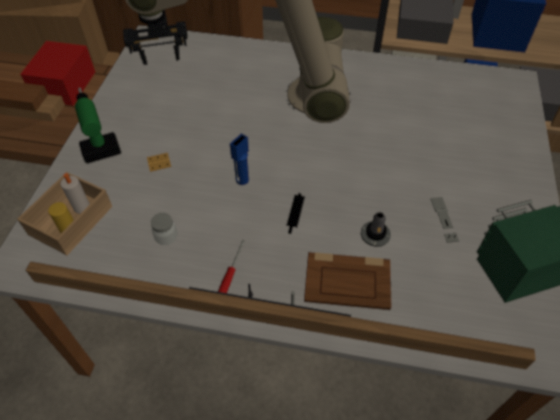

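View pics/top0.png

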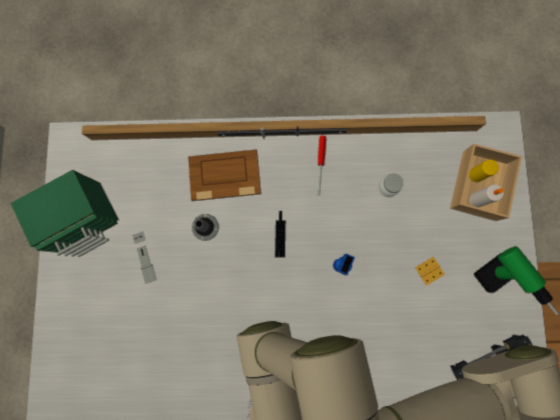

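The scene view shows the nozzle at about (241,160), the spigot at (376,232), and the bolt at (296,212). In the top view the nozzle is at (343,264), the spigot at (205,227), the bolt at (280,236) and the jar at (391,184).

```bash
cat > h.py <<'E'
from cell import r
import cv2,numpy as np
def snap(n,name=None):
    s=r.state();d=r.snapshot(n);d['s']=s
    if n=="wrist":
        M=np.array(d["mount"]);R=np.array(s["ee_rot"])
        d["origin"]=R@M[:3,3]+s["tool_pos"];d["orientation"]=R@M[:3,:3]
    d["origin"]=np.array(d["origin"]);d["orientation"]=np.array(d["orientation"])
    if name: cv2.imwrite(f"pics/{name}.png",d["color"][:,:,::-1])
    return d
def ray(d,u,v):
    f=d["color"].shape[0]/2/np.tan(np.radians(d["vfov"])/2)
    w=d["orientation"]@np.array([(u-d["cx"])/f,-(v-d["cy"])/f,-1]);return d["origin"],w/np.linalg.norm(w)
def onz(d,u,v,z):
    o,w=ray(d,u,v);return o+w*(z-o[2])/w[2]
def proj(d,p):
    f=d["color"].shape[0]/2/np.tan(np.radians(d["vfov"])/2)
    c=d["orientation"].T@(np.array(p)-d["origin"]);return np.array([d["cx"]-f*c[0]/c[2],d["cy"]+f*c[1]/c[2]])
def tri(*rays):
    A=sum(np.eye(3)-np.outer(w,w) for o,w in rays);b=sum((np.eye(3)-np.outer(w,w))@o for o,w in rays)
    p=np.linalg.solve(A,b);return p,[np.linalg.norm(np.cross(p-o,w)) for o,w in rays]
def mask(d,lo,hi):
    return cv2.inRange(cv2.cvtColor(d["color"],cv2.COLOR_RGB2HSV),lo,hi)
def blobs(m,amin=30):
    n,l,st,c=cv2.connectedComponentsWithStats(m);return [(st[i].tolist(),np.round(c[i],1).tolist(),l==i) for i in range(1,n) if st[i][4]>=amin]
def tool(s,p):  # world vector -> crank shift units
    return np.round(np.array(s["ee_rot"]).T@np.array(p)/0.03,3)
E
python3 - <<'E'
from h import *
t=snap("top");s=snap("scene")
for d in(t,s):
    for b in blobs(mask(d,(108,150,40),(125,255,255))): print(b[:2])
print("spigot flange top-view z=.01",onz(t,205,228,.01),"scene",onz(s,376,234,.01))
print("nozzle bottom scene",onz(s,243,181,0),"top head",onz(t,345,264,.16))
print("stub top tri",tri(ray(t,203.5,226),ray(s,378,214)))
E
```

```text
([336, 255, 18, 19, 50], [346.8, 266.3])
([475, 0, 70, 51, 2605], [508.7, 23.3])
([466, 60, 31, 5, 59], [481.0, 62.1])
([231, 137, 17, 47, 445], [240.8, 158.5])
spigot flange top-view z=.01 [0.57750491 0.25353545 0.01      ] scene [0.5858855  0.25598166 0.01      ]
nozzle bottom scene [ 0.45420481 -0.17242804  0.        ] top head [ 0.45213479 -0.17329834  0.16      ]
stub top tri (array([0.57421324, 0.24527672, 0.0882664 ]), [np.float64(0.0041938141522431084), np.float64(0.004193814152243125)])
```

```bash
python3 - <<'E'
import cv2,numpy as np
a=cv2.imread("pics/scene0.png");t=cv2.imread("pics/top0.png")
f=lambda i,u,v:cv2.resize(i[v-37:v+37,u-50:u+50],None,fx=4,fy=4,interpolation=cv2.INTER_CUBIC)
cv2.imwrite("pics/c0.png",np.vstack([np.hstack([f(a,241,160),f(a,376,228)]),np.hstack([f(t,343,264),f(t,205,227)])]))
E
```

```text
(no output)
```

View pics/c0.png

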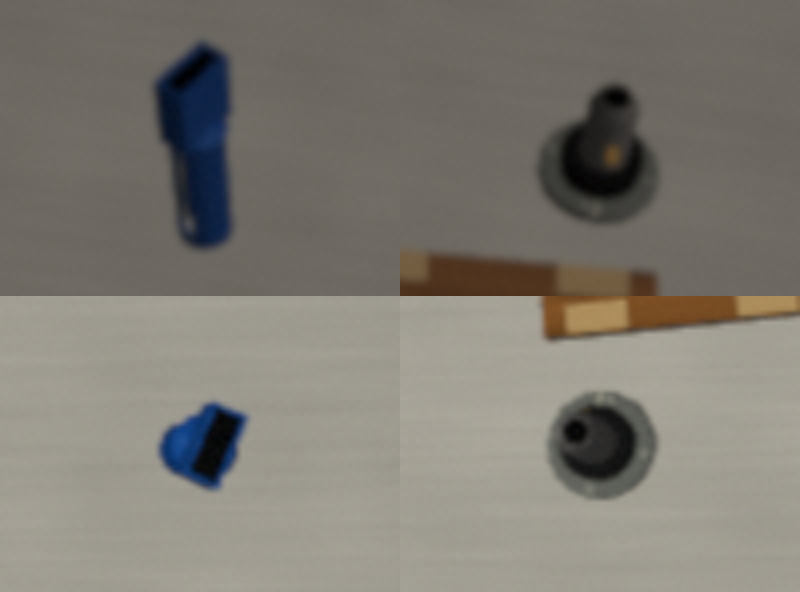

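The crops show the nozzle's head slot with its long side at about -20° azimuth, and the white line and hole on its camera-left side, so nozzle +x is at about -20°. The button shows brass on the spigot at about 10-15°. Next I move over the nozzle for close views.

```bash
python3 -m crank '[[[2,-1,-1.9],[0,0,1.5],1],[[11.4,-6.1,-1.9],[0,0,8.8],1],[[11.4,-6.1,-1.9],[0,0,8.8],1],[[11.4,-6.1,-1.9],[0,0,8.8],1],[[11.4,-6.1,-1.9],[0,0,8.8],1],[[11.4,-6.1,-1.9],[0,0,8.8],1],[[11.4,-6.1,-1.9],[0,0,8.8],1],[[11.4,-6.1,-1.9],[0,0,8.8],1],[[11.4,-6.1,-1.9],[0,0,8.8],1],[[11.4,-6.1,-1.9],[0,0,8.8],1],[[11.4,-6.1,-1.9],[0,0,8.8],1],[[11.4,-6.1,-1.9],[0,0,8.8],1],[[11.4,-6.1,-1.9],[0,0,8.8],1],[[11.4,-6.1,-1.9],[0,0,8.8],1],[[11.4,-6.1,-1.9],[0,0,8.8],1],[[11.4,-6.1,-1.9],[0,0,8.8],1]]'
python3 - <<'E'
from h import *
import pickle
d=snap("wrist","w1");pickle.dump(d,open("w1.pkl","wb"));print(d["s"]["qpos"])
E
```

```text
clock: 1.58
tool_pos: [0.4508, -0.1748, 0.3597]
ee_rot: [[0.939, -0.345, -0.0], [-0.345, -0.939, 0.0], [-0.0, 0.0, -1.0]]
wrist_force: [0.1, -0.2, -0.2]
width: 0.0883
grip_force: 0.0
[-6.12773375e-01  1.83465476e-01  1.51501974e+00 -9.86305596e-05
  1.44327296e+00  1.31014802e+00]
```

View pics/w1.png

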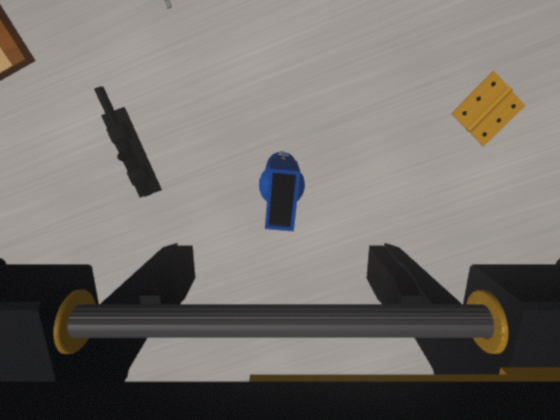

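The wrist view shows the nozzle head rim at about (281,200). The white mark is on its upper, tool +x side at (282,155), and the nozzle is aligned within a few degrees. Now a second view from 60 mm aside.

```bash
python3 -m crank '[[[-0.8,1.5,0],[0,0,0],1],[[-0.8,1.5,0],[0,0,0],1],[[-0.8,1.5,0],[0,0,0],1],[[-0.8,1.5,0],[0,0,0],1]]'
python3 - <<'E'
from h import *
import pickle
a=pickle.load(open("w1.pkl","rb"));b=snap("wrist","w2")
R=[]
for d in(a,b):
    # black opening inside blue rim: fill the blue, keep dark inside
    bl=mask(d,(100,120,30),(130,255,255));bs=max(blobs(bl),key=lambda x:x[0][4])
    cs,_=cv2.findContours((bs[2]*255).astype(np.uint8),cv2.RETR_CCOMP,cv2.CHAIN_APPROX_NONE)
    f=np.zeros_like(bl);cv2.drawContours(f,[max(cs,key=cv2.contourArea)],-1,255,-1)
    dark=((d["color"].max(2)<50)&(f>0)).astype(np.uint8)
    k=max(blobs(dark),key=lambda x:x[0][4]);ys,xs=np.where(k[2])
    rc=cv2.minAreaRect(np.stack([xs,ys],1).astype(np.float32));R.append(rc);print(bs[:2],k[:2],rc)
p,e=tri(ray(a,*R[0][0]),ray(b,*R[1][0]));print("rim centre",p,e)
for d,rc in((a,R[0]),(b,R[1])):
    q=np.array([onz(d,*c,p[2]) for c in cv2.boxPoints(rc)])
    for i in(0,1):
        v=q[i+1]-q[i];print(np.linalg.norm(v),np.degrees(np.arctan2(v[1],v[0]))%180)
print(b["s"]["tool_pos"])
E
```

```text
clock: 1.97
tool_pos: [0.4133, -0.2082, 0.3599]
ee_rot: [[0.939, -0.345, 0.001], [-0.345, -0.939, 0.0], [0.001, -0.0, -1.0]]
wrist_force: [-0.5, -0.2, -0.1]
width: 0.0877
grip_force: 0.0
([260, 154, 44, 77, 1301], [280.3, 185.5]) ([270, 174, 25, 52, 1052], [281.6, 198.9]) ((281.6229553222656, 199.14755249023438), (21.18536376953125, 50.33787155151367), 5.19442892074585)
([214, 137, 50, 68, 1523], [240.4, 164.2]) ([218, 145, 24, 55, 1151], [229.3, 172.0]) ((229.27076721191406, 172.12615966796875), (21.744247436523438, 53.58403778076172), 3.1798300743103027)
rim centre [ 0.45062149 -0.17624859  0.17807389] [np.float64(1.9397576668547198e-05), np.float64(1.9397576668622563e-05)]
0.04507505619866765 154.34654663582646
0.0179099521937735 64.5844911473425
0.04592981993562279 153.54505694725967
0.017887679017841784 66.69511605820949
[ 0.41328613 -0.2081786   0.35990375]
```

The rim centre is at z 178 mm, against 179 expected, and the nozzle azimuth is -25.5°. I descend and grip.

```bash
python3 -m crank '[[[0.8,-1.43,0],[0,0,1.05],1],[[0.8,-1.43,0],[0,0,1.05],1],[[0.8,-1.43,1.2],[0,0,1.05],1],[[0.8,-1.43,2.4],[0,0,1.05],1],[[0.8,-1.43,3.5],[0,0,1.05],1],[[0.8,-1.43,4.4],[0,0,1.05],1],[[0.8,-1.43,5.1],[0,0,1.05],1],[[0.8,-1.43,5.5],[0,0,1.05],1],[[0.8,-1.43,5.5],[0,0,1.05],1],[[0.8,-1.43,5.5],[0,0,1.05],1]]'
python3 -m crank '[[[0,0,0],[0,0,0],0.4],[[0,0,0],[0,0,0],0.3],[[0,0,0],[0,0,0],0.2],[[0,0,0],[0,0,0],0.1],[[0,0,0],[0,0,0],0.1],[[0,0,0],[0,0,0],0],[[0,0,0],[0,0,0],0],[[0,0,0],[0,0,0],0],[[0,0,0],[0,0,0],0]]' 30
```

```text
clock: 2.85
tool_pos: [0.451, -0.1753, 0.1947]
ee_rot: [[0.905, -0.426, -0.0], [-0.426, -0.905, 0.0], [-0.001, -0.0, -1.0]]
wrist_force: [0.3, -0.3, 0.9]
width: 0.0885
grip_force: 0.0
clock: 3.6
tool_pos: [0.4506, -0.1758, 0.1947]
ee_rot: [[0.904, -0.428, 0.0], [-0.428, -0.904, 0.0], [-0.0, -0.0, -1.0]]
wrist_force: [0.2, 0.2, 0.6]
width: 0.0306
grip_force: 0.0
```

```bash
python3 -m crank '[[[0,0,0],[0,0,0],0],[[0,0,0],[0,0,0],0],[[0,0,0],[0,0,0],0],[[0,0,-0.2],[0,0,0],0],[[0,0,-0.8],[0,0,0],0],[[0,0,-1.5],[0,0,0],0],[[0,0,-2.3],[0,0,0],0],[[0,0,-3.1],[0,0,0],0],[[0,0,-4],[0,0,0],0],[[0,0,-4.8],[0,0,0],0],[[0,0,-5.5],[0,0,0],0],[[0,0,-5.5],[0,0,0],0]]' 30
```

```text
clock: 4.6
tool_pos: [0.4511, -0.1761, 0.3637]
ee_rot: [[0.904, -0.427, 0.006], [-0.427, -0.904, -0.004], [0.007, 0.001, -1.0]]
wrist_force: [1.3, 0.1, -0.3]
width: 0.0256
grip_force: 30.0
```

```bash
python3 -m crank '[[[-0.4,-1,0],[0,0,-0.5],0],[[-1,-2.4,0],[0,0,-1],0],[[-1.5,-3.7,0],[0,0,-1.5],0],[[-2,-5,0],[0,0,-2],0],[[-2.5,-6.3,0],[0,0,-2.5],0],[[-3,-7.6,0],[0,0,-3],0],[[-3.5,-8.9,0],[0,0,-3.5],0],[[-4,-10.2,0],[0,0,-4],0],[[-4.5,-11.4,0],[0,0,-4.5],0],[[-5,-12.4,0],[0,0,-5],0],[[-5.26,-13.2,0],[0,0,-5.06],0],[[-5.26,-13.2,0],[0,0,-5.06],0],[[-5.26,-13.2,0],[0,0,-5.06],0],[[-5.26,-13.2,0],[0,0,-5.06],0],[[-5.26,-13.2,0],[0,0,-5.06],0]]'
python3 - <<'E'
from h import *
import pickle
d=snap("wrist","s1");pickle.dump(d,open("s1.pkl","wb"))
print(d["s"]["wrist_force"],d["s"]["wrist_torque"],d["s"]["qpos"])
E
```

```text
clock: 5.85
tool_pos: [0.4773, 0.2486, 0.3594]
ee_rot: [[1.0, -0.002, -0.001], [-0.002, -1.0, -0.0], [-0.001, 0.0, -1.0]]
wrist_force: [-0.9, 0.3, -1.5]
width: 0.0259
grip_force: 30.0
[-0.92244679  0.29055994 -1.49465553] [ 0.03959542  0.04263419 -0.0099794 ] [ 2.62490232e-01  3.09217331e-01  1.35563147e+00 -2.39367577e-04
  1.47744462e+00  1.83495973e+00]
```

View pics/s1.png

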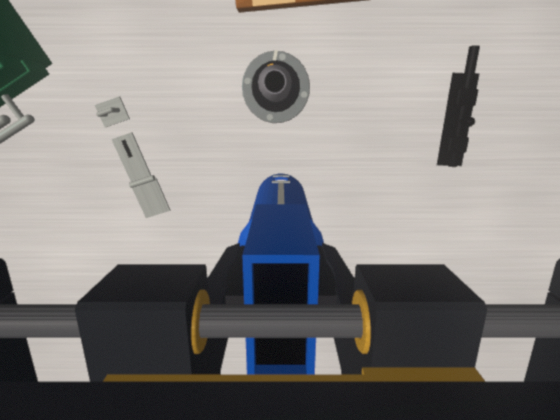

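The spigot flange is near (276,87), the stub top near (275,83), and a brass speck of the button near (271,67). The nozzle is hanging straight with its white line on the +x side. Now a second view.

```bash
python3 -m crank '[[[0.5,0.8,0],[0,0,0],0],[[1,1.7,0],[0,0,0],0],[[1,1.7,0],[0,0,0],0],[[1,1.7,0],[0,0,0],0],[[1,1.7,0],[0,0,0],0]]'
python3 - <<'E'
from h import *
import pickle
a=pickle.load(open("s1.pkl","rb"));b=snap("wrist","s2");pickle.dump(b,open("s2.pkl","wb"))
g0=np.array([.578,.254,0])
C=[];T=[]
for d in(a,b):
    u,v=proj(d,g0+[0,0,.05]).astype(int)
    hsv=cv2.cvtColor(d["color"],cv2.COLOR_RGB2HSV)
    for b_ in blobs(mask(d,(10,100,80),(30,255,255)),3):
        if np.hypot(b_[1][0]-u,b_[1][1]-v)<50: print("brass",b_[:2])
    # whole spigot: darker than bench
    m=((d["color"].max(2)<160)*255).astype(np.uint8);m[v+70:]=0
    k=[x for x in blobs(m,1500) if np.hypot(x[1][0]-u,x[1][1]-v)<30];print((u,v),[x[:2] for x in k])
    c=cv2.resize(d["color"][max(v-60,0):v+60,u-80:u+80],None,fx=5,fy=5,interpolation=cv2.INTER_CUBIC)[:,:,::-1];C.append(c);print("crop origin",u-80,max(v-60,0))
cv2.imwrite("pics/cc.png",cv2.resize(np.vstack([c[:560,:800] for c in C]),None,fx=.53,fy=.53) if 0 else np.hstack([c[50:600,150:550] for c in C]))
E
```

```text
clock: 6.32
tool_pos: [0.5071, 0.1984, 0.3598]
ee_rot: [[1.0, -0.001, -0.0], [-0.001, -1.0, 0.0], [-0.0, -0.0, -1.0]]
wrist_force: [-0.3, 0.5, -2.2]
width: 0.0259
grip_force: 30.0
brass ([267, 63, 6, 3, 11], [269.7, 64.0])
(np.int64(275), np.int64(86)) [([242, 51, 68, 72, 3771], [275.7, 86.9])]
crop origin 195 26
brass ([224, 91, 8, 5, 31], [227.7, 93.0])
(np.int64(233), np.int64(113)) [([205, 77, 67, 69, 3519], [238.0, 111.3])]
crop origin 153 53
```

View pics/cc.png

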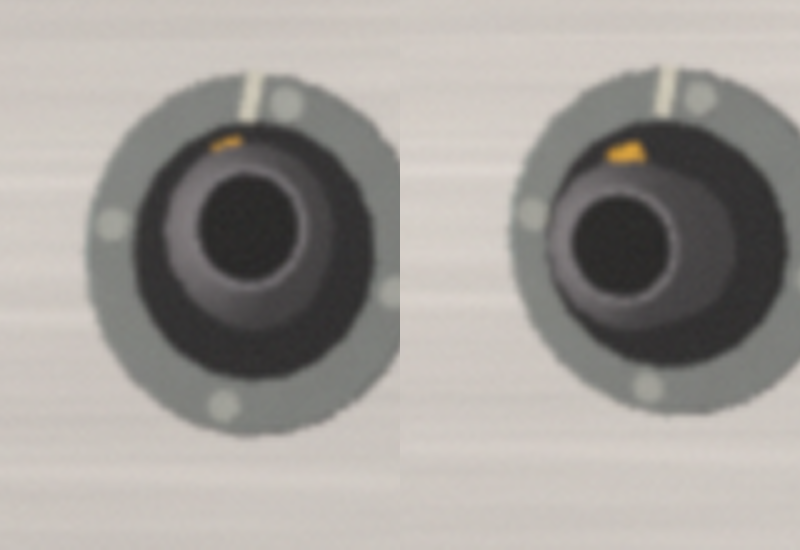

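The crops show the stub-top ring at (274.2,81.0) in view 1 and (226.6,111.6) in view 2. The brass is at about (270,64) and (228,93), and the flange's light x-mark is at the top, with the button slightly anticlockwise of it.

```bash
python3 - <<'E'
from h import *
import pickle
a,b=[pickle.load(open(f"s{i}.pkl","rb")) for i in(1,2)]
# refine stub-top: dark bore inside the rim
P=[]
for d,(u,v) in((a,(274,81)),(b,(227,112))):
    g=d["color"].max(2).astype(float);print("bore/rim/collar",g[v,u-4:u+16:2])
    bore=((g<55)*255).astype(np.uint8);k=[x for x in blobs(bore,20) if x[2][v,u]]
    print([x[:2] for x in k]);P.append((u,v) if not k or k[0][0][4]>450 else k[0][1])
print(P);p,e=tri(ray(a,*P[0]),ray(b,*P[1]));print("stub top",p,e)
q,e=tri(ray(a,269.7,64),ray(b,227.7,93));print("button",q,e)
x=tri(ray(a,275.7,86.9),ray(b,238,111.3));print("flange",x)
print("onz: stub",[onz(d,*pp,.095) for d,pp in((a,P[0]),(b,P[1]))])
# flange x mark ends, crop coords
fa=lambda X,Y:(195+(150+X)/5-.4,26+(50+Y)/5-.4); fb=lambda X,Y:(153+(X-400+150)/5-.4,53+(50+Y)/5-.4)
for d,i,o in((a,fa(248,121),fa(256,72)),(b,fb(663,116),fb(668,67))):
    m1,m2=onz(d,*i,.01),onz(d,*o,.01);print("mark",m1,m2,np.degrees(np.arctan2(*(m2-m1)[1::-1])))
for d,bp in((a,(269.7,64)),(b,(227.7,93))):
    w=onz(d,*bp,.053)-p;print("button az",np.degrees(np.arctan2(w[1],w[0])),np.hypot(w[0],w[1]))
s=r.state();print("shift",tool(s,[p[0]-s["tool_pos"][0],p[1]-s["tool_pos"][1],0]))
E
```

```text
bore/rim/collar [44. 43. 44. 44. 44. 45. 42. 72. 93. 69.]
[([266, 72, 18, 19, 285], [274.3, 81.0])]
bore/rim/collar [46. 45. 45. 43. 45. 45. 44. 92. 80. 73.]
[([218, 103, 18, 18, 260], [226.8, 111.7])]
[[274.3, 81.0], [226.8, 111.7]]
stub top [0.58008297 0.25443651 0.09637239] [np.float64(4.4664149342127984e-05), np.float64(4.466414934213529e-05)]
button [0.60158813 0.26002493 0.05147835] [np.float64(0.0006489681021586746), np.float64(0.0006489681021584426)]
flange (array([0.58082062, 0.25425257, 0.00711627]), [np.float64(0.0001041405278852648), np.float64(0.00010414052788539642)])
onz: stub [array([0.58024303, 0.25448395, 0.095     ]), array([0.58004772, 0.25463727, 0.095     ])]
mark [0.61257423 0.25596485 0.01      ] [0.62375001 0.25389847 0.01      ] -10.475586127990715
mark [0.61204328 0.25619298 0.01      ] [0.6237248  0.25443714 0.01      ] -8.548100273093375
button az 15.06670125161688 0.022635754498216587
button az 13.458879116595739 0.02145885440261963
shift [ 2.437e+00 -1.855e+00  1.000e-03]
```

The stub top is at (0.580, 0.2545, 0.096), against 95 mm expected. The button is at azimuth about 14°, z 51 mm. I'll land the nozzle at about -6° and then turn it.

```bash
python3 -m crank '[[[0.8,-0.6,0],[0,0,0.4],0],[[1.7,-1.3,0],[0,0,0.8],0],[[2.44,-1.86,0],[0,0,1.2],0],[[2.44,-1.86,0],[0,0,1.2],0],[[2.44,-1.86,0.5],[0,0,1.2],0],[[2.44,-1.86,1.1],[0,0,1.2],0],[[2.44,-1.86,1.6],[0,0,1.2],0],[[2.44,-1.86,1.9],[0,0,1.2],0],[[2.44,-1.86,2.1],[0,0,1.2],0],[[2.44,-1.86,2.1],[0,0,1.2],0],[[2.44,-1.86,2.1],[0,0,1.2],0],[[2.44,-1.86,2.1],[0,0,1.2],0]]'
python3 - <<'E'
from h import *
d=snap("wrist","p1");s=snap("scene");t=snap("top")
print(d["s"]["wrist_force"],d["s"]["wrist_torque"])
u,v=proj(s,[.58,.2545,.12]).astype(int);U,V=proj(t,[.58,.2545,.12]).astype(int)
a=cv2.resize(s["color"][v-35:v+50,u-40:u+40],None,fx=6.5,fy=6.5,interpolation=cv2.INTER_CUBIC)[:,:,::-1]
b=d["color"][:,150:410][:,:,::-1]
b=cv2.resize(b,None,fx=a.shape[0]/420*.8,fy=a.shape[0]/420)
cv2.imwrite("pics/p.png",np.hstack([a,b])[:600,:800])
E
```

```text
clock: 7.37
tool_pos: [0.5806, 0.2546, 0.2978]
ee_rot: [[0.995, -0.105, 0.002], [-0.105, -0.995, 0.0], [0.002, -0.001, -1.0]]
wrist_force: [-0.5, 0.6, -2.5]
width: 0.0259
grip_force: 30.0
[-0.47016674  0.57026009 -2.47048897] [0.04319767 0.02650809 0.03536558]
```

View pics/p.png

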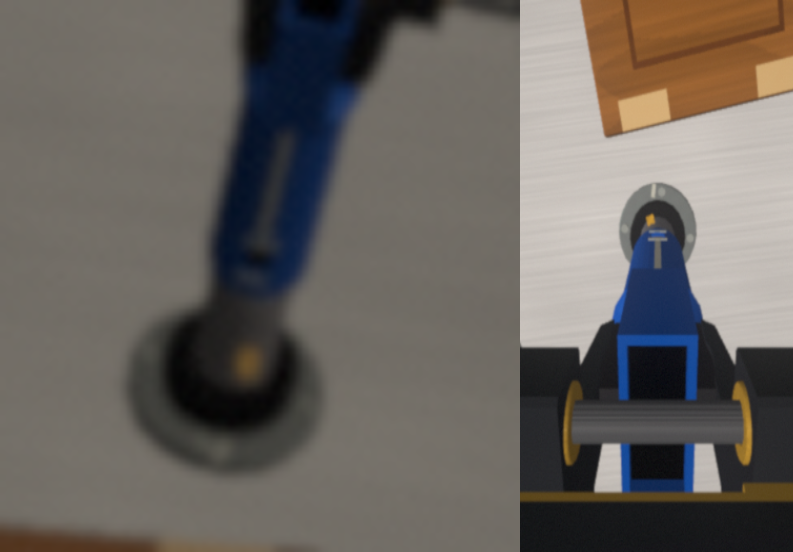

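The mouth hovers centred over the stub, with the hole and white line facing +x and the button slightly anticlockwise. I descend slowly, feeling for contact.

```bash
python3 -m crank '[[[0,0,0.06],[0,0,0],0],[[0,0,0.12],[0,0,0],0],[[0,0,0.18],[0,0,0],0],[[0,0,0.24],[0,0,0],0],[[0,0,0.3],[0,0,0],0],[[0,0,0.36],[0,0,0],0],[[0,0,0.4],[0,0,0],0],[[0,0,0.44],[0,0,0],0],[[0,0,0.44],[0,0,0],0]]'; python3 -c "
from cell import r;import numpy as np;s=r.state();print(np.round(s['wrist_torque'],3))"
```

```text
clock: 8.27
tool_pos: [0.5804, 0.2544, 0.2832]
ee_rot: [[0.995, -0.105, -0.0], [-0.105, -0.995, -0.0], [-0.0, 0.0, -1.0]]
wrist_force: [-0.0, 0.6, -2.5]
width: 0.0258
grip_force: 30.0
[0.029 0.004 0.069]
```

```bash
python3 -m crank '[[[0,0,0.05],[0,0,0],0],[[0,0,0.1],[0,0,0],0],[[0,0,0.15],[0,0,0],0],[[0,0,0.2],[0,0,0],0],[[0,0,0.25],[0,0,0],0],[[0,0,0.25],[0,0,0],0]]'; python3 -c "
from cell import r;import numpy as np;s=r.state();print(np.round(s['wrist_torque'],3))"
```

```text
clock: 8.77
tool_pos: [0.5804, 0.2544, 0.2756]
ee_rot: [[0.994, -0.105, -0.001], [-0.105, -0.994, -0.0], [-0.001, 0.0, -1.0]]
wrist_force: [0.9, -0.1, -2.5]
width: 0.0259
grip_force: 30.0
[ 0.013  0.022 -0.064]
```

```bash
python3 -m crank '[[[0,0,0.06],[0,0,0],0],[[0,0,0.12],[0,0,0],0],[[0,0,0.18],[0,0,0],0],[[0,0,0.24],[0,0,0],0],[[0,0,0.3],[0,0,0],0],[[0,0,0.3],[0,0,0],0]]'; python3 -m crank '[[[0,0,0.06],[0,0,0],0],[[0,0,0.12],[0,0,0],0],[[0,0,0.18],[0,0,0],0],[[0,0,0.24],[0,0,0],0],[[0,0,0.3],[0,0,0],0],[[0,0,0.36],[0,0,0],0],[[0,0,0.36],[0,0,0],0]]'; python3 -c "
from cell import r;import numpy as np;s=r.state();print(np.round(s['wrist_torque'],3))"
```

```text
clock: 9.27
tool_pos: [0.5804, 0.2544, 0.2665]
ee_rot: [[0.995, -0.105, -0.001], [-0.105, -0.995, -0.0], [-0.001, 0.0, -1.0]]
wrist_force: [-0.6, 1.0, -2.1]
width: 0.0254
grip_force: 30.0
clock: 9.85
tool_pos: [0.5804, 0.2544, 0.2558]
ee_rot: [[0.994, -0.105, -0.001], [-0.105, -0.994, -0.0], [-0.001, 0.0, -1.0]]
wrist_force: [0.4, -0.1, -2.0]
width: 0.026
grip_force: 30.0
[ 0.038 -0.001 -0.009]
```

```bash
python3 -m crank '[[[0,0,0.05],[0,0,0],0],[[0,0,0.1],[0,0,0],0],[[0,0,0.15],[0,0,0],0],[[0,0,0.2],[0,0,0],0],[[0,0,0.2],[0,0,0],0]]'; python3 -m crank '[[[0,0,0.05],[0,0,0],0],[[0,0,0.1],[0,0,0],0],[[0,0,0.15],[0,0,0],0],[[0,0,0.2],[0,0,0],0],[[0,0,0.2],[0,0,0],0]]'; python3 -c "
from cell import r;import numpy as np;s=r.state();print(np.round(s['wrist_torque'],3))"
```

```text
clock: 10.27
tool_pos: [0.5807, 0.2545, 0.2503]
ee_rot: [[0.994, -0.105, 0.001], [-0.105, -0.994, 0.0], [0.001, -0.0, -1.0]]
wrist_force: [2.2, 0.8, -1.1]
width: 0.0256
grip_force: 30.0
clock: 10.68
tool_pos: [0.5805, 0.2544, 0.2437]
ee_rot: [[0.994, -0.105, -0.0], [-0.105, -0.994, 0.0], [-0.0, -0.0, -1.0]]
wrist_force: [3.3, 0.9, -2.6]
width: 0.0257
grip_force: 30.0
[ 0.46  -0.919 -0.069]
```

The button is pushed in: about 4 N sideways. I carry on to just above the collar.

```bash
python3 -m crank '[[[0,0,0.06],[0,0,0],0],[[0,0,0.12],[0,0,0],0],[[0,0,0.18],[0,0,0],0],[[0,0,0.24],[0,0,0],0],[[0,0,0.3],[0,0,0],0],[[0,0,0.3],[0,0,0],0]]'; python3 -m crank '[[[0,0,0.05],[0,0,0],0],[[0,0,0.1],[0,0,0],0],[[0,0,0.15],[0,0,0],0],[[0,0,0.2],[0,0,0],0],[[0,0,0.23],[0,0,0],0],[[0,0,0.23],[0,0,0],0]]'; python3 -c "
from cell import r;import numpy as np;s=r.state();print(np.round(s['wrist_torque'],3))"
```

```text
clock: 11.18
tool_pos: [0.5804, 0.2544, 0.2347]
ee_rot: [[0.994, -0.105, -0.001], [-0.105, -0.994, -0.0], [-0.001, 0.0, -1.0]]
wrist_force: [2.8, 1.5, -2.2]
width: 0.0256
grip_force: 30.0
clock: 11.68
tool_pos: [0.5804, 0.2544, 0.228]
ee_rot: [[0.994, -0.105, -0.001], [-0.105, -0.994, -0.0], [-0.001, 0.0, -1.0]]
wrist_force: [3.6, 1.8, -2.5]
width: 0.026
grip_force: 30.0
[ 0.461 -0.918 -0.009]
```

Mouth at about 33 mm; now single-millimetre steps to touch the collar.

```bash
python3 -m crank '[[[0,0,0.03],[0,0,0],0],[[0,0,0.05],[0,0,0],0],[[0,0,0.05],[0,0,0],0]]';python3 -m crank '[[[0,0,0.02],[0,0,0],0],[[0,0,0.04],[0,0,0],0],[[0,0,0.04],[0,0,0],0]]';python3 -m crank '[[[0,0,0.01],[0,0,0],0],[[0,0,0.02],[0,0,0],0],[[0,0,0.02],[0,0,0],0]]'
```

```text
clock: 11.93
tool_pos: [0.5804, 0.2544, 0.2267]
ee_rot: [[0.995, -0.105, -0.0], [-0.105, -0.995, -0.0], [-0.0, 0.0, -1.0]]
wrist_force: [4.7, 1.6, -1.5]
width: 0.0258
grip_force: 30.0
clock: 12.18
tool_pos: [0.5805, 0.2544, 0.2255]
ee_rot: [[0.995, -0.105, -0.0], [-0.105, -0.995, -0.0], [-0.0, 0.0, -1.0]]
wrist_force: [2.4, 1.7, -1.0]
width: 0.0261
grip_force: 30.0
clock: 12.43
tool_pos: [0.5805, 0.2544, 0.225]
ee_rot: [[0.995, -0.105, -0.0], [-0.105, -0.995, 0.0], [-0.0, 0.0, -1.0]]
wrist_force: [3.2, 1.3, -0.5]
width: 0.0261
grip_force: 30.0
```

```bash
python3 -m crank '[[[0,0,0.01],[0,0,0],0],[[0,0,0.02],[0,0,0],0],[[0,0,0.02],[0,0,0],0]]';python3 -m crank '[[[0,0,0.01],[0,0,0],0],[[0,0,0.02],[0,0,0],0],[[0,0,0.02],[0,0,0],0]]'; python3 -c "
from cell import r;import numpy as np;s=r.state();print(np.round(s['wrist_torque'],3))"
```

```text
clock: 12.68
tool_pos: [0.5806, 0.2544, 0.2248]
ee_rot: [[0.995, -0.105, 0.0], [-0.105, -0.995, 0.0], [0.0, -0.0, -1.0]]
wrist_force: [2.4, 1.0, 3.0]
width: 0.0259
grip_force: 30.0
clock: 12.93
tool_pos: [0.5806, 0.2545, 0.2247]
ee_rot: [[0.995, -0.105, 0.001], [-0.105, -0.995, 0.0], [0.001, -0.0, -1.0]]
wrist_force: [2.5, 0.4, 6.7]
width: 0.0258
grip_force: 30.0
[ 0.303 -0.492  0.075]
```

Seated: 9 N of contact at TCP z 0.2247, exactly as predicted. Now I turn anticlockwise, watching the moment.

```bash
python3 -m crank '[[[0,0,0],[0,0,-0.3],0],[[0,0,0],[0,0,-0.6],0],[[0,0,0],[0,0,-0.9],0],[[0,0,0],[0,0,-1.2],0],[[0,0,0],[0,0,-1.5],0],[[0,0,0],[0,0,-1.8],0],[[0,0,0],[0,0,-2.1],0],[[0,0,0],[0,0,-2.4],0],[[0,0,0],[0,0,-2.4],0]]'; python3 -c "
from cell import r;import numpy as np;s=r.state();print(np.round(s['wrist_torque'],3))"
python3 -m crank '[[[0,0,0],[0,0,-0.2],0],[[0,0,0],[0,0,-0.4],0],[[0,0,0],[0,0,-0.4],0]]'; python3 -c "
from cell import r;import numpy as np;s=r.state();print(np.round(s['wrist_torque'],3))"
```

```text
clock: 13.68
tool_pos: [0.5807, 0.2546, 0.2247]
ee_rot: [[0.994, 0.106, 0.001], [0.106, -0.994, 0.001], [0.001, -0.0, -1.0]]
wrist_force: [2.3, 2.1, 5.6]
width: 0.0253
grip_force: 30.0
[ 0.466 -0.623  0.005]
clock: 13.93
tool_pos: [0.5806, 0.2546, 0.2247]
ee_rot: [[0.99, 0.14, 0.001], [0.14, -0.99, 0.001], [0.001, -0.0, -1.0]]
wrist_force: [3.8, 2.0, 6.0]
width: 0.0255
grip_force: 30.0
[ 0.499 -0.595 -0.051]
```

```bash
cat > st.sh <<'E'
python3 -c "
from cell import r;import numpy as np;s=r.state();R=s['ee_rot'];print('AZ',np.round(np.degrees(np.arctan2(R[1][0],R[0][0])),1),np.round(s['wrist_force'],1),np.round(s['wrist_torque'],3))"
E
python3 -m crank '[[[0,0,0],[0,0,-0.2],0],[[0,0,0],[0,0,-0.2],0]]'>/dev/null; sh st.sh
python3 -m crank '[[[0,0,0],[0,0,-0.2],0],[[0,0,0],[0,0,-0.2],0]]'>/dev/null; sh st.sh
python3 -m crank '[[[0,0,0],[0,0,-0.2],0],[[0,0,0],[0,0,-0.2],0]]'>/dev/null; sh st.sh
```

```text
AZ 9.0 [2.8 2.4 6.9] [ 0.522 -0.563  0.014]
AZ 10.0 [1.2 2.3 6.4] [ 0.502 -0.307 -0.066]
AZ 11.0 [1.2 1.  6.6] [ 0.342 -0.22  -0.025]
```

```bash
python3 -m crank '[[[0,0,0],[0,0,-0.2],0],[[0,0,0],[0,0,-0.2],0]]'>/dev/null; sh st.sh
python3 -m crank '[[[0,0,0],[0,0,-0.2],0],[[0,0,0],[0,0,-0.2],0]]'>/dev/null; sh st.sh
python3 - <<'E'
from h import *
s=snap("scene");d=snap("wrist")
u,v=proj(s,[.6,.2545,.06]).astype(int)
a=cv2.resize(s["color"][v-35:v+25,u-25:u+25],None,fx=8,fy=8,interpolation=cv2.INTER_CUBIC)[:,:,::-1]
u,v=proj(d,[.6,.2545,.06]).astype(int)
b=cv2.resize(d["color"][max(v-40,0):v+20,u-25:u+25],None,fx=8,fy=8,interpolation=cv2.INTER_CUBIC)[:,:,::-1]
h=min(len(a),len(b));cv2.imwrite("pics/q.png",np.hstack([a[:h],b[:h]]))
E
```

```text
AZ 12.0 [0.2 0.7 6.5] [ 0.293 -0.122 -0.07 ]
AZ 13.0 [0.8 0.2 7.9] [ 0.27  -0.066 -0.053]
```

View pics/q.png

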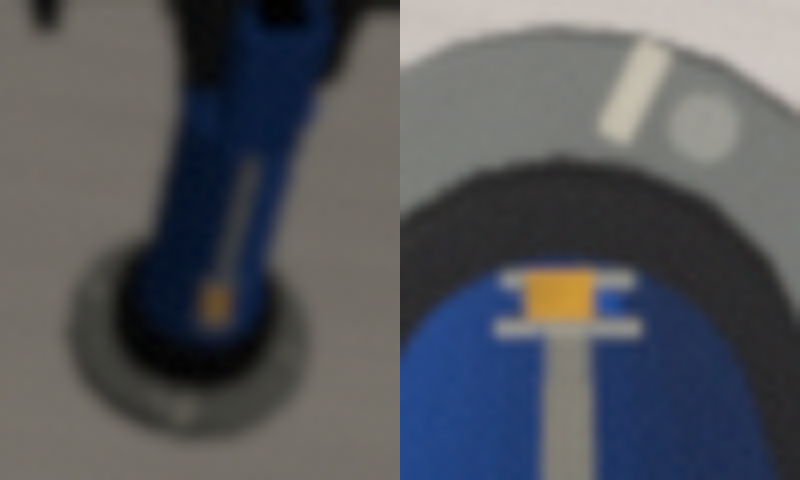

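The brass button stands proud in the nozzle's hole, centred under the white line, and the side force has dropped to near zero. I ease off the push, release, and withdraw.

```bash
python3 -m crank '[[[0,0,-0.02],[0,0,0],0],[[0,0,-0.03],[0,0,0],0],[[0,0,-0.03],[0,0,0],0.35],[[0,0,-0.03],[0,0,0],0.5],[[0,0,-0.03],[0,0,0],0.7],[[0,0,-0.03],[0,0,0],0.9],[[0,0,-0.03],[0,0,0],0.9],[[0,0,-0.03],[0,0,0],0.9],[[0,0,-0.03],[0,0,0],0.9],[[0,0,-0.03],[0,0,0],0.9]]'
python3 -m crank '[[[0,0,-0.3],[0,0,0],0.9],[[0,0,-0.8],[0,0,0],0.9],[[0,0,-1.5],[0,0,0],0.9],[[0,0,-2.3],[0,0,0],0.9],[[0,0,-3.1],[0,0,0],0.9],[[0,0,-3.9],[0,0,0],0.9],[[0,0,-4.3],[0,0,0],0.9],[[0,0,-4.3],[0,0,0],0.9],[[0,0,-4.3],[0,0,0],0.9]]'
python3 - <<'E'
from h import *
s=snap("scene");d=snap("wrist")
u,v=proj(s,[.58,.2545,.1]).astype(int)
a=cv2.resize(s["color"][v-30:v+30,u-25:u+25],None,fx=8,fy=8,interpolation=cv2.INTER_CUBIC)[:,:,::-1]
b=cv2.resize(d["color"],(640,480))[:,120:520,::-1]
cv2.imwrite("pics/f.png",np.hstack([a,b]))
E
```

```text
clock: 15.7
tool_pos: [0.5804, 0.2544, 0.2247]
ee_rot: [[0.974, 0.225, -0.0], [0.225, -0.974, -0.0], [-0.0, -0.0, -1.0]]
wrist_force: [-0.2, -0.6, 0.1]
width: 0.0754
grip_force: 0.0
clock: 16.45
tool_pos: [0.5804, 0.2544, 0.3541]
ee_rot: [[0.974, 0.225, 0.001], [0.225, -0.974, 0.0], [0.001, -0.0, -1.0]]
wrist_force: [-0.0, 0.6, -0.7]
width: 0.0789
grip_force: 0.0
```

View pics/f.png

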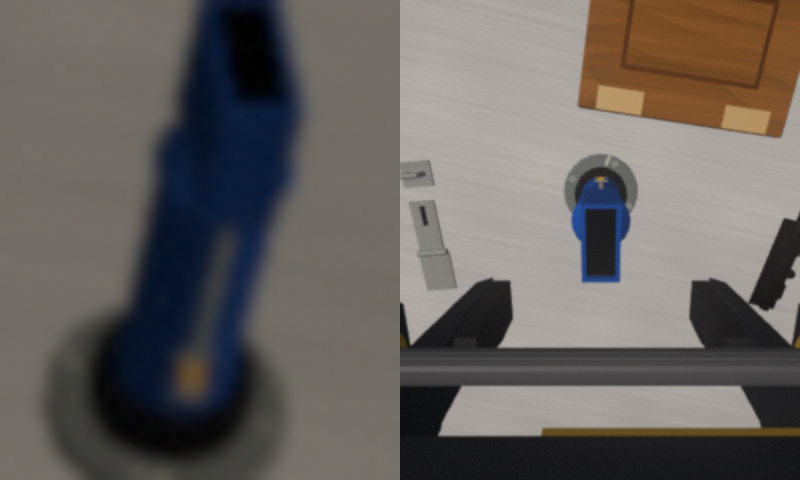

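The nozzle stands upright and home on the collar, the button shows in its hole, and the gripper is clear of it.

```bash
python3 -c "
from cell import r;print(r.finish_job())"
```

```text
the job is handed in; nothing more can be done
None
```

The nozzle is fully home on the black collar with the brass button out through its hole, the gripper has let go and is clear, nothing else on the bench was touched, and the job was handed in at about 16.5 s.

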